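# Snap the feed tub's lid shut section by section

### The job

The lid of the round feed tub on the turntable is only laid on: press down each of the four sections around its rim with the fingertips until every one has snapped fully home, then draw the hand clear. Press only: do not pick up, tip or shift the tub, and leave the turntable unturned, the toggle switch as it is, and the other things where they stand.

Things in the scene. Friction and masses are not known exactly. Their poses are not given: they have to be found in the camera images.
- tub: Round white plastic feed tub, 150 mm across, 0.9 kg, loose on the turntable, any way round. Origin: centre of its underside, z up. Grey lid: fixed round middle panel, 104 mm across, 94 mm above the origin, with a small knob in its middle (28 mm across, top at 110 mm), and around it a ring split into four rim sections, centred on the tub's +x, +y, -x, -y axes, each 78 degrees long.
- rim1_top (a point): Point on the flat top of rim section 1 (tub's +x side), 68 mm from the tub's axis, at mid length: press here. The section reaches from 54 to 81 mm from the axis, with a thumb lip out to 90 mm. Open, its top is 101 mm above the tub's origin, 7 mm proud of the middle panel; shut, level with it. The point goes down with it; x axis outward, z up.
- rim2_top (a point): The same for section 2, on the tub's +y side; x axis outward.
- rim3_top (a point): The same for section 3, on the tub's -x side; x axis outward.
- rim4_top (a point): The same for section 4, on the tub's -y side; x axis outward.
- rim1 (a joint): How far section 1 is pressed down, m: 0 open, 0.007 fully home, against a hard stop. It goes straight down and is bistable: about 7 N to start it, less further on; a little before half its travel it tips over, snaps down by itself and stays; let go sooner, it springs back up.
- rim2 (a joint): The same for section 2.
- rim3 (a joint): The same for section 3.
- rim4 (a joint): The same for section 4.
- turntable: White plastic turntable, 380 mm across, its top 30 mm above the shelf; carries the tub, bowl and mitt-brush. The foot is fixed. Origin: centre of the foot on the shelf.
- platter (a joint): Turn of the turntable's platter, rad, 0 at the start; turns stiffly.
- bowl: White ceramic bowl, 100 mm across, 42 mm tall, loose on the turntable behind the tub. Origin: centre of its underside. Bystander.
- mitt: Dark silicone grooming mitt-brush, 120 x 72 x 32 mm with a loop at one end, loose on the turntable behind the tub. Origin: centre of its underside. Bystander.
- cube: Pine chew cube, 45 mm, on the shelf to the robot's left. Origin: centre of its underside. Bystander.
- dustpan: Aluminium dustpan, pan 210 x 200 x 45 mm with a handle 130 mm long, on the shelf to the robot's right. Origin: centre of the pan's underside. Bystander.
- scoop: Small steel spoon with a wooden handle, lying on the shelf to the robot's right. Bystander.
- jar: Closed jar, 70 mm across, 110 mm tall, on the shelf to the left. Origin: centre of its underside. Bystander.
- toggle (a joint): Toggle switch on the grey heater pad housing (160 x 220 x 60 mm, fixed, to the left): lever angle, rad, 0 as it stands. Bystander.

How it is judged (in metres and radians):
At the end, for the whole second after the job is handed in: All four rim sections are down over 5.5 mm of their 7 mm; the tub is upright (0.05 rad), at rest, within 30 mm of its start; the turntable is within 0.15 rad of its start, the toggle not thrown (under 0.2 rad), every bystander within 30 mm of its place (value of joint each of rim1, rim2, rim3, rim4 above 0.0055 m and angle between tub's own z axis and vertical below 0.05 rad and distance of each of tub, bowl, mitt, cube, dustpan, scoop, jar from where it was at the start of the episode below 0.03 m and linear speed of tub below 0.02 m/s and value of joint platter between -0.15 and 0.15 rad and value of joint toggle below 0.2 rad); the robot touches nothing.
It fails at once if the tub is lifted off the turntable by more than 10 mm (height (world z) of tub above 0.04 m).
It fails at once if the tub is tipped by more than 0.15 rad (angle between tub's own z axis and vertical above 0.15 rad).
It fails at once if the tub is shifted by more than 30 mm (distance of tub from where it was at the start of the episode above 0.03 m).
It fails at once if the turntable is turned by more than 0.15 rad or the toggle switch is thrown (value of joint platter above 0.15 rad or value of joint platter below -0.15 rad or value of joint toggle above 0.2 rad).
It fails at once if a bystander is moved or lifted by more than 30 mm (distance of any of bowl, mitt, cube, dustpan, scoop, jar from where it was at the start of the episode above 0.03 m).
It also fails if it takes over 54 s, if anything falls off the work surface, if the arm or the gripper's body presses on something with over 40 N, if the wrist force passes 120 N, or if a joint passes its speed limit or range.

### The arm

A 6-joint arm with a two-finger parallel gripper is mounted at the origin on the work surface. World frame = base frame: x ahead of the robot, y to its left, z up, the work surface at z = 0. Lengths are in mm, angles in degrees, forces in N, time in s.
With the tool pointing down it reaches from about 350 to 850 mm from the base axis. Payload 8.1 kg.
Tool frame: the origin (TCP) lies between the finger pads; the fingertips stand 14 mm ahead of it and the grasp point (between the pads) lies 5 mm behind it; z points along the fingers, x is the direction in which the jaws open and shut, and the axes are right-handed (so a half turn about z gives the same grasp; the last joint's range is limited). The gripper opens to 85 mm and grips with 20 to 120 N. Pads are 22 mm wide; open, the fingers measure 114 mm over their backs; the gripper's body (76 mm by 85 mm) begins 54 mm behind the grasp point. The pads swing forward as they close: fully open they stand 13 mm farther back than shut.
Start: joints at [-77.028, 7.471, 85.268, -0, 87.261, -4.893], TCP at [184.084, -571.068, 245.292] pointing down, gripper open.
Joint ranges: [-169.43, 169.43], [-51.17, 129.36], [1.28, 143.12], [-76.62, 256.62], [0, 156.53], [-152.29, 152.29]. Speed limits (degrees/s): [136.94, 136.94, 159.86, 180, 180, 180].

### API

Orientations are given as [roll, pitch, yaw] about the fixed x, y, z axes, in that order (R = Rz(yaw) Ry(pitch) Rx(roll)).
In Python, from bench import r, vision, job gives the robot as it stands.
- The arm moves only by the tool send_rows, never from a script. Its arguments are lists of equal length, an entry for each row: "dp": the shift along the world's x, y, z in mm, a list of three; "rot": the turn, a rotation vector about the world's x, y, z in rad, a list of three. In form: {"dp": [[tx, ty, tz], ...], "rot": [[wx, wy, wz], ...]}. A call has 1 to 5 rows; each row is the pose to reach, as a shift and turn from the pose commanded when the call began; what a row does not reach only later rows make up. A row lasts 1/8 s, in which the tool goes at most 62.5 mm and 10.7 degrees, less where a joint would pass 70% of its speed; a pose out of reach is approached as far as the arm can. A call with a gripper value outside its range is refused whole. "jaw" is the finger opening in mm, from 0 to 85.4, set as the call begins (left out, the last holds). The fingers move at their own pace and stop on an object; "force" is the grip in N (left out, the last holds). Time passes only in rows, so rows that repeat a pose let the fingers close. It gives the time, the measured TCP pose, the force and the opening at its end, in the units of the state.
- r.sense(): the state, without advancing time (a new reading comes with each control period).
- vision.snapshot(name): name is "scene" or "side" or "wrist"; returns a dict with "pixels" (480x640x3 uint8, red, green, blue), "depth" (480x640 float32, mm along the optical axis (not along the pixel's ray), 0 where there is no reading), "intrinsics" (3x3 intrinsics, pixels), "world_from_camera" (4x4, takes a point from camera to world coordinates); the wrist camera has in their place "T_tool_cam" (4x4, takes a point from camera to tool coordinates, whose origin is the TCP and whose axes are the tool frame's). Camera axes: x right, y down, z forward; pixel columns grow to the right and rows downward; lengths in mm; the calibration is good to about 2 mm. A picture is of the moment at which its call begins: read the wrist's pose just before it.
- job.hand_in(): hands the job in, once; it reports no verdict.
The state is a dict: "time": time; "joint_pos": joint angles; "qd": joint speeds; "joint_efforts": joint torques, N m; "tool_pos": TCP position; "tcp_rot": TCP orientation; "ft_force": force on the tool from outside, world axes, zero at the start; "wrist_torque": the same for the moment, N m; "finger_gap": finger opening in mm.
Only numpy, scipy, OpenCV 4.12 (cv2) and the standard library are available. Lean on these libraries where they do the work, as an engineer would, in place of code of your own. Each camera call takes 0.05 s, during which the arm holds its last target.

## Working session

There is one attempt and no reset: what is moved stays moved. The work goes in short steps, Python scripts to look and compute and a tool call to move; the robot and the scene stay as the last step left them, time stands still between calls to the robot, and variables do not carry over. Pictures are saved under pics/ and viewed, and the job is handed in when it is done.

Besides the shell and the picture viewer there is one more tool, called after "Emit:" by a JSON object that holds its "op" and its "data", one argument or row to a line. send_rows: Moves the arm, as the interface text tells. Its arguments: {"type":"object","properties":{"dp":{"type":"array"},"rot":{"type":"array"},"jaw":{"type":"number"},"force":{"type":"number"}},"required":["dp","rot"]}

```bash
mkdir -p pics; python3 - <<'E'
from bench import r,vision,job
import cv2,numpy as np
s=r.sense();print({k:np.round(v,2).tolist() for k,v in s.items()})
for n in("scene","side"):
    d=vision.snapshot(n);cv2.imwrite(f"pics/{n}1.png",d["pixels"][:,:,::-1]);np.savez(f"{n}1.npz",**d)
    print(n,d["intrinsics"],d["world_from_camera"].round(3))
E
```

```text
{'time': 0.0, 'joint_pos': [-77.03, 7.51, 85.33, 0.0, 87.26, -4.89], 'qd': [0.07, 0.08, 0.03, -0.09, -0.01, 0.06], 'joint_efforts': [0.0, -56.94, -50.05, 0.0, 0.01, 0.0], 'tool_pos': [183.98, -570.55, 244.25], 'tcp_rot': [-179.99, 0.11, -72.14], 'ft_force': [0.33, 1.41, -0.08], 'wrist_torque': [0.04, 0.02, -0.04], 'finger_gap': 85.34}
scene [[515.73581994   0.         319.73437106]
 [  0.         515.73581994 237.93869412]
 [  0.           0.           1.        ]] [[ 2.700000e-01  8.000000e-01 -5.370000e-01  1.171150e+03]
 [ 9.630000e-01 -2.260000e-01  1.470000e-01 -1.443450e+02]
 [-3.000000e-03 -5.560000e-01 -8.310000e-01  1.133001e+03]
 [ 0.000000e+00  0.000000e+00  0.000000e+00  1.000000e+00]]
side [[587.63012407   0.         322.62563815]
 [  0.         587.63012407 236.24192355]
 [  0.           0.           1.        ]] [[-9.440000e-01 -1.870000e-01  2.720000e-01  1.306650e+02]
 [-3.300000e-01  5.110000e-01 -7.940000e-01  1.154372e+03]
 [ 1.000000e-02 -8.390000e-01 -5.440000e-01  8.917220e+02]
 [ 0.000000e+00  0.000000e+00  0.000000e+00  1.000000e+00]]
```

View pics/scene1.png

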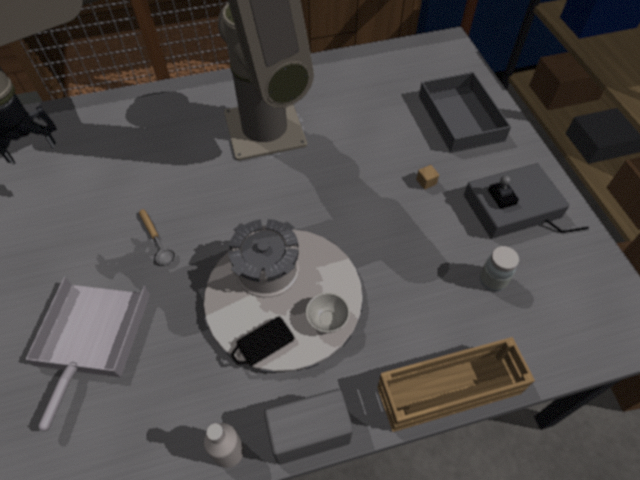

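View pics/side1.png

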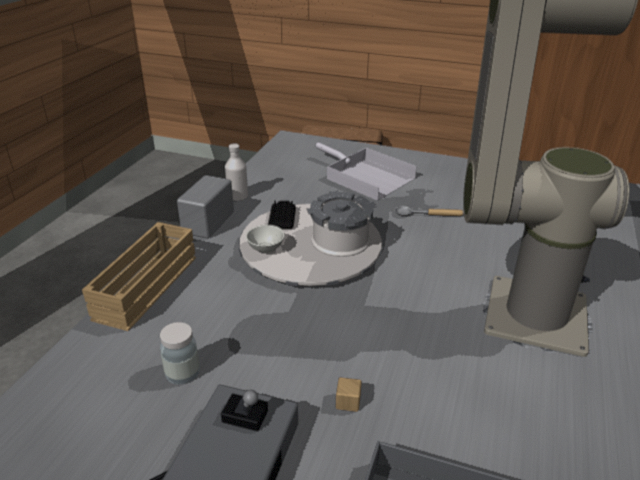

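The tub's lid is centred near pixel (263,250) in scene and (341,210) in side. I'll measure it from depth and zoom in.

```bash
cat > h.py <<'E'
import numpy as np,cv2
def cloud(d,T=None):
    K=d["intrinsics"];z=d["depth"].astype(float);v,u=np.mgrid[:480,:640]
    P=np.stack([(u-K[0,2])/K[0,0]*z,(v-K[1,2])/K[1,1]*z,z,np.ones_like(z)],-1)
    W=P@(d["world_from_camera"] if T is None else T).T
    W=W[...,:3];W[z==0]=np.nan
    return W
E
python3 - <<'E'
from h import *
for n,(u,v) in(("scene",(263,250)),("side",(341,210))):
    d=np.load(f"{n}1.npz");W=cloud(d)
    c=W[v-8:v+8,u-8:u+8].reshape(-1,3);c0=np.nanmedian(c,0);print(n,c0)
    m=(np.hypot(W[...,0]-c0[0],W[...,1]-c0[1])<120)&(W[...,2]>115)&(W[...,2]<160)
    Q=W[m];print(len(Q),np.histogram(Q[:,2],bins=np.arange(115,150,2)))
    Q=Q[Q[:,2]>126].astype(np.float32);
    print(cv2.minEnclosingCircle(np.ascontiguousarray(Q[Q[:,2]<134][:,:2])), np.percentile(Q[:,:2],[1,99],0))
    k=Q[Q[:,2]>136];print("knob",len(k),k.mean(0) if len(k) else 0)
    im=d["pixels"][v-60:v+60,u-80:u+80,::-1]
    cv2.imwrite(f"pics/{n}z.png",cv2.resize(im,None,fx=5,fy=5,interpolation=cv2.INTER_CUBIC))
E
```

```text
scene [ 519.16103497 -102.143988    124.76215835]
3353 (array([ 53,  46, 142, 383, 504, 287, 397, 717, 530, 174,  32,  38,  31,
        18,   1,   0,   0]), array([115, 117, 119, 121, 123, 125, 127, 129, 131, 133, 135, 137, 139,
       141, 143, 145, 147, 149]))
((511.5474853515625, -99.82844543457031), 90.71353149414062) [[ 434.11609406 -177.38722595]
 [ 591.13291931  -22.04895706]]
knob 104 [512.3225  -98.04404 139.08766]
side [509.71307114 -92.16398237 124.76538114]
1849 (array([ 64,  34,  63, 162, 251, 177, 188, 380, 363, 100,  16,  19,  21,
        10,   1,   0,   0]), array([115, 117, 119, 121, 123, 125, 127, 129, 131, 133, 135, 137, 139,
       141, 143, 145, 147, 149]))
((512.208251953125, -98.54119873046875), 91.24163055419922) [[ 432.6815155  -177.77767868]
 [ 588.69954224  -20.09276581]]
knob 52 [510.1123  -97.64395 139.53207]
```

View pics/scenez.png

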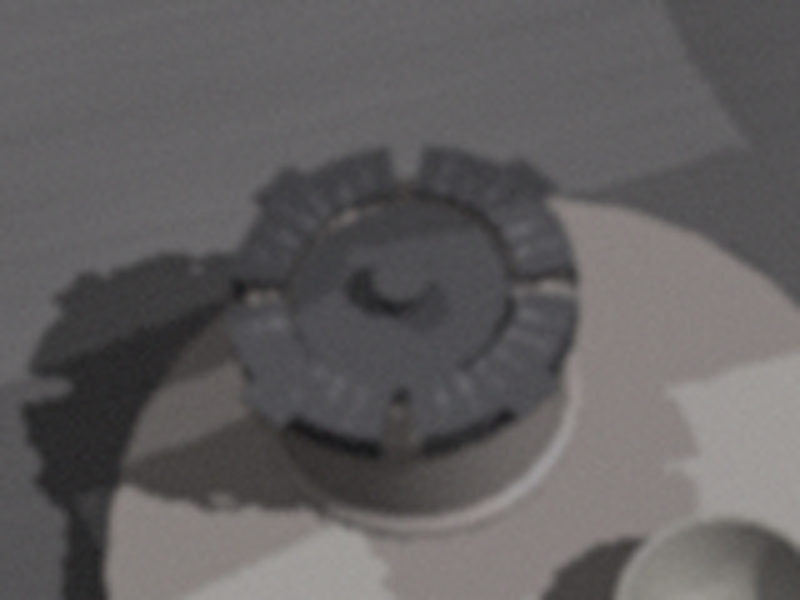

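```bash
python3 - <<'E'
from h import *
c=np.array([511.5,-98.5])
for n in("scene","side"):
    d=np.load(f"{n}1.npz");W=cloud(d)
    dx=W[...,0]-c[0];dy=W[...,1]-c[1];R=np.hypot(dx,dy);A=np.degrees(np.arctan2(dy,dx))%360
    m=(R>58)&(R<79)&(W[...,2]>124)&(W[...,2]<140)
    h,_=np.histogram(A[m],bins=np.arange(0,361,5));print(n,h.tolist())
    a=A[m];best=[(np.exp(-((((a-t+45)%90)-45)/5)**2).sum(),t) for t in range(0,90)]
    print(sorted(best)[:6])
    lip=(R>84)&(R<92)&(W[...,2]>118)&(W[...,2]<140);print("lip",np.histogram(A[lip],bins=np.arange(0,361,10))[0].tolist())
    print([np.round(np.median(W[...,2][m&(abs((A-t+180)%360-180)<25)]),1) for t in(0,45,90,135,180,225,270,315)])
E
```

```text
scene [24, 21, 20, 23, 24, 19, 21, 18, 21, 19, 20, 22, 20, 20, 8, 0, 21, 19, 19, 20, 19, 17, 19, 20, 19, 16, 19, 18, 19, 19, 21, 18, 9, 0, 10, 20, 18, 18, 19, 20, 16, 17, 21, 21, 15, 18, 17, 19, 20, 17, 18, 0, 15, 24, 18, 21, 19, 21, 18, 24, 19, 22, 20, 23, 23, 20, 20, 24, 6, 0, 17, 22]
[(np.float64(32.926735770840246), 77), (np.float64(34.21291852967922), 76), (np.float64(36.873109100105395), 78), (np.float64(40.58195806579583), 75), (np.float64(45.58375645978203), 79), (np.float64(51.27052649498157), 74)]
lip [0, 0, 12, 14, 0, 0, 0, 0, 0, 0, 0, 8, 12, 2, 0, 0, 0, 0, 0, 0, 10, 16, 3, 0, 0, 0, 0, 0, 0, 16, 19, 0, 0, 0, 0, 0]
[np.float64(130.5), np.float64(130.6), np.float64(130.3), np.float64(130.7), np.float64(130.5), np.float64(130.4), np.float64(130.4), np.float64(130.8)]
side [10, 8, 11, 9, 8, 9, 12, 10, 11, 12, 10, 16, 8, 15, 11, 0, 9, 14, 15, 9, 14, 10, 11, 11, 11, 11, 13, 12, 14, 11, 12, 10, 9, 2, 14, 16, 8, 10, 9, 9, 8, 11, 8, 10, 10, 9, 8, 10, 11, 8, 6, 0, 11, 12, 7, 7, 8, 8, 6, 12, 8, 6, 9, 11, 7, 7, 9, 13, 6, 3, 6, 10]
[(np.float64(28.700367259997254), 77), (np.float64(30.000681879785265), 76), (np.float64(30.2724437175479), 78), (np.float64(33.995695313308346), 75), (np.float64(34.49804870505524), 79), (np.float64(40.12719254970265), 74)]
lip [0, 0, 6, 7, 1, 0, 0, 0, 0, 0, 0, 7, 10, 2, 1, 0, 0, 0, 0, 0, 9, 10, 1, 1, 0, 0, 0, 1, 2, 8, 9, 0, 0, 1, 0, 0]
[np.float64(131.1), np.float64(130.6), np.float64(130.2), np.float64(130.8), np.float64(130.6), np.float64(131.2), np.float64(131.2), np.float64(130.9)]
```

The lid centre is (511.5, -98.5) with the section tops at about z = 131, and the section centres lie at 32°, 122°, 212° and 302°. I'll close the jaws and go over the 302° section, at (548, -157).

Emit:
{"op": "send_rows", "data": {
  "dp": [
    [36,41,0],
    [73,83,0],
    [109,124,0],
    [146,166,0],
    [182,207,0]
  ],
  "rot": [
    [0,0,0.05],
    [0,0,0.1],
    [0,0,0.15],
    [0,0,0.2],
    [0,0,0.246]
  ],
  "jaw": 0
}}

```text
time: 0.72
tool_pos: [366.9, -362.4, 244.9]
tcp_rot: [-180.0, 0.0, -58.0]
ft_force: [1.1, -0.2, -0.3]
finger_gap: 0.4
```

Emit:
{"op": "send_rows", "data": {
  "dp": [
    [36,41,-5],
    [73,83,-15],
    [109,124,-25],
    [146,166,-40],
    [182,207,-60]
  ],
  "rot": [
    [0,0,0],
    [0,0,0],
    [0,0,0],
    [0,0,0],
    [0,0,0]
  ]
}}

```text
time: 1.35
tool_pos: [549.3, -155.5, 185.1]
tcp_rot: [-180.0, -0.0, -58.0]
ft_force: [0.7, -0.7, 1.0]
finger_gap: 0.4
```

Emit:
{"op": "send_rows", "data": {
  "dp": [
    [0,0,-10],
    [0,0,-15],
    [0,0,-15]
  ],
  "rot": [
    [0,0,0],
    [0,0,0],
    [0,0,0]
  ]
}}

```text
time: 1.72
tool_pos: [547.3, -158.1, 170.1]
tcp_rot: [180.0, 0.0, -58.1]
ft_force: [-0.1, -0.2, -0.5]
finger_gap: -0.1
```

```bash
python3 - <<'E'
from bench import r,vision
from h import *
for n in("side","wrist"):
    d=vision.snapshot(n);im=d["pixels"][:,:,::-1]
    if n=="side": im=cv2.resize(im[150:270,261:421],None,fx=5,fy=5,interpolation=cv2.INTER_CUBIC)
    cv2.imwrite(f"pics/{n}2.png",im)
E
```

```text
(no output)
```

View pics/side2.png

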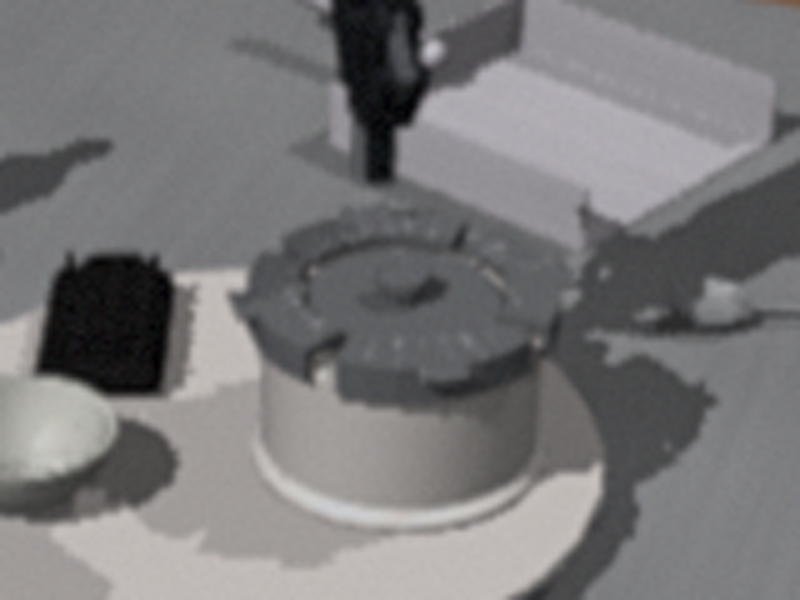

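View pics/wrist2.png

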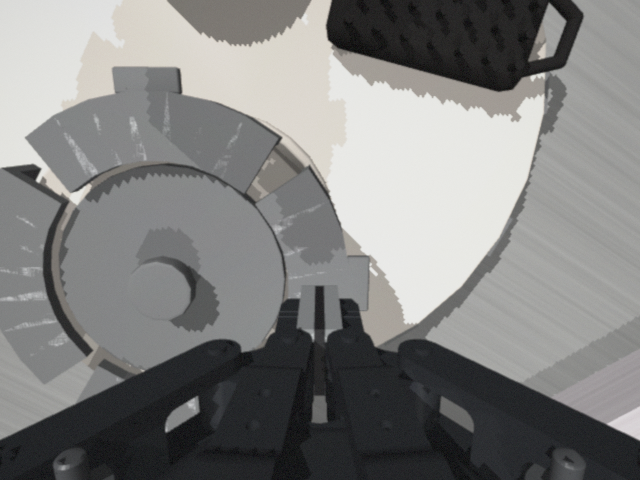

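The side view shows the closed fingertips (375,180) above the rim's far section. The wrist view shows them (320,300) over the section by its lip (355,280). Now I'll press.

Emit:
{"op": "send_rows", "data": {
  "dp": [
    [0,0,-10],
    [0,0,-20],
    [0,0,-24],
    [0,0,-26],
    [0,0,-27]
  ],
  "rot": [
    [0,0,0],
    [0,0,0],
    [0,0,0],
    [0,0,0],
    [0,0,0]
  ]
}}

```text
time: 2.45
tool_pos: [548.1, -157.3, 143.8]
tcp_rot: [180.0, -0.0, -58.0]
ft_force: [-2.4, 0.0, 4.6]
finger_gap: 0.2
```

Emit:
{"op": "send_rows", "data": {
  "dp": [
    [0,0,-0.5],
    [0,0,-1],
    [0,0,-1.5],
    [0,0,-2]
  ],
  "rot": [
    [0,0,0],
    [0,0,0],
    [0,0,0],
    [0,0,0]
  ]
}}

```text
time: 2.95
tool_pos: [548.0, -156.9, 141.0]
tcp_rot: [180.0, 0.0, -58.0]
ft_force: [-0.6, 0.1, 0.3]
finger_gap: -0.4
```

Emit:
{"op": "send_rows", "data": {
  "dp": [
    [0,0,-0.5],
    [0,0,-1],
    [0,0,-1.5]
  ],
  "rot": [
    [0,0,0],
    [0,0,0],
    [0,0,0]
  ]
}}

```text
time: 3.32
tool_pos: [548.1, -157.0, 139.7]
tcp_rot: [-180.0, 0.0, -58.0]
ft_force: [-0.9, 0.4, 0.1]
finger_gap: 0.0
```

It snapped. I'll keep following it down to the hard stop.

Emit:
{"op": "send_rows", "data": {
  "dp": [
    [0,0,-1],
    [0,0,-1.5],
    [0,0,-2],
    [0,0,-2.5]
  ],
  "rot": [
    [0,0,0],
    [0,0,0],
    [0,0,0],
    [0,0,0]
  ]
}}

```text
time: 3.82
tool_pos: [548.1, -157.1, 137.7]
tcp_rot: [-180.0, -0.0, -58.0]
ft_force: [-1.9, 0.8, 6.1]
finger_gap: 0.4
```

Emit:
{"op": "send_rows", "data": {
  "dp": [
    [0,0,-0.5],
    [0,0,-0.5]
  ],
  "rot": [
    [0,0,0],
    [0,0,0]
  ]
}}

```text
time: 4.08
tool_pos: [548.4, -157.3, 137.7]
tcp_rot: [-180.0, -0.1, -58.0]
ft_force: [-2.3, 1.3, 6.0]
finger_gap: 0.1
```

Hard stop at TCP 138. Next is the 212° section at (453, -135).

Emit:
{"op": "send_rows", "data": {
  "dp": [
    [0,0,15],
    [0,0,33],
    [-47,11,33],
    [-95,22,33],
    [-95,22,25]
  ],
  "rot": [
    [0,0,0],
    [0,0,0],
    [0,0,0],
    [0,0,0],
    [0,0,0]
  ]
}}

```text
time: 4.7
tool_pos: [451.2, -134.5, 162.8]
tcp_rot: [-180.0, -0.1, -58.1]
ft_force: [1.1, 0.3, -1.0]
finger_gap: 0.1
```

Emit:
{"op": "send_rows", "data": {
  "dp": [
    [0,0,-8],
    [0,0,-14],
    [0,0,-17],
    [0,0,-19],
    [0,0,-20]
  ],
  "rot": [
    [0,0,0],
    [0,0,0],
    [0,0,0],
    [0,0,0],
    [0,0,0]
  ]
}}

```text
time: 5.32
tool_pos: [453.3, -135.1, 141.7]
tcp_rot: [180.0, 0.0, -58.0]
ft_force: [0.9, 0.7, -1.2]
finger_gap: -0.3
```

Emit:
{"op": "send_rows", "data": {
  "dp": [
    [0,0,-1],
    [0,0,-2],
    [0,0,-3],
    [0,0,-4],
    [0,0,-5]
  ],
  "rot": [
    [0,0,0],
    [0,0,0],
    [0,0,0],
    [0,0,0],
    [0,0,0]
  ]
}}

```text
time: 5.95
tool_pos: [453.2, -135.4, 137.6]
tcp_rot: [180.0, -0.0, -58.0]
ft_force: [-4.4, -0.4, 11.4]
finger_gap: 0.2
```

Home again, with 11 N at the stop. Next is the 122° section at (475, -40).

Emit:
{"op": "send_rows", "data": {
  "dp": [
    [0,0,15],
    [0,0,33],
    [11,47,33],
    [22,95,33],
    [22,95,25]
  ],
  "rot": [
    [0,0,0],
    [0,0,0],
    [0,0,0],
    [0,0,0],
    [0,0,0]
  ]
}}

```text
time: 6.58
tool_pos: [476.6, -37.6, 163.9]
tcp_rot: [-179.8, -0.1, -57.8]
ft_force: [-0.4, -0.7, -0.2]
finger_gap: -0.1
```

Emit:
{"op": "send_rows", "data": {
  "dp": [
    [0,0,-8],
    [0,0,-14],
    [0,0,-17],
    [0,0,-19],
    [0,0,-20]
  ],
  "rot": [
    [0,0,0],
    [0,0,0],
    [0,0,0],
    [0,0,0],
    [0,0,0]
  ]
}}

```text
time: 7.2
tool_pos: [475.2, -40.4, 141.8]
tcp_rot: [-180.0, -0.0, -58.1]
ft_force: [-0.4, 0.0, 0.4]
finger_gap: 0.0
```

Emit:
{"op": "send_rows", "data": {
  "dp": [
    [0,0,-1],
    [0,0,-2],
    [0,0,-3],
    [0,0,-4],
    [0,0,-5]
  ],
  "rot": [
    [0,0,0],
    [0,0,0],
    [0,0,0],
    [0,0,0],
    [0,0,0]
  ]
}}

```text
time: 7.82
tool_pos: [475.2, -40.0, 137.5]
tcp_rot: [-180.0, -0.0, -58.0]
ft_force: [-5.3, 2.0, 12.7]
finger_gap: -0.1
```

Last is the 32° section, at (570, -62).

Emit:
{"op": "send_rows", "data": {
  "dp": [
    [0,0,15],
    [0,0,33],
    [47,-11,33],
    [95,-22,33],
    [95,-22,25]
  ],
  "rot": [
    [0,0,0],
    [0,0,0],
    [0,0,0],
    [0,0,0],
    [0,0,0]
  ]
}}

```text
time: 8.45
tool_pos: [573.0, -63.0, 162.6]
tcp_rot: [-179.9, -0.1, -58.1]
ft_force: [-1.1, 0.1, -0.2]
finger_gap: 0.2
```

Emit:
{"op": "send_rows", "data": {
  "dp": [
    [0,0,-8],
    [0,0,-14],
    [0,0,-17],
    [0,0,-19],
    [0,0,-20]
  ],
  "rot": [
    [0,0,0],
    [0,0,0],
    [0,0,0],
    [0,0,0],
    [0,0,0]
  ]
}}

```text
time: 9.07
tool_pos: [570.1, -62.0, 142.4]
tcp_rot: [-180.0, -0.0, -58.0]
ft_force: [-0.5, -0.3, 2.3]
finger_gap: 0.2
```

Emit:
{"op": "send_rows", "data": {
  "dp": [
    [0,0,-1],
    [0,0,-2],
    [0,0,-3],
    [0,0,-4],
    [0,0,-5]
  ],
  "rot": [
    [0,0,0],
    [0,0,0],
    [0,0,0],
    [0,0,0],
    [0,0,0]
  ]
}}

```text
time: 9.7
tool_pos: [570.3, -62.1, 137.5]
tcp_rot: [-180.0, -0.0, -58.0]
ft_force: [-4.5, 0.7, 10.5]
finger_gap: 0.2
```

Emit:
{"op": "send_rows", "data": {
  "dp": [
    [0,0,20],
    [0,0,70],
    [-36,-55,110],
    [-72,-110,110],
    [-108,-165,110]
  ],
  "rot": [
    [0,0,0],
    [0,0,0],
    [0,0,0],
    [0,0,0],
    [0,0,0]
  ]
}}

```text
time: 10.32
tool_pos: [472.3, -212.6, 249.2]
tcp_rot: [-179.9, -0.2, -58.0]
ft_force: [0.3, -1.3, -0.2]
finger_gap: 0.1
```

Emit:
{"op": "send_rows", "data": {
  "dp": [
    [-36,-45,0],
    [-72,-90,0],
    [-108,-135,0],
    [-144,-180,0],
    [-144,-180,0]
  ],
  "rot": [
    [0,0,0],
    [0,0,0],
    [0,0,0],
    [0,0,0],
    [0,0,0]
  ]
}}

```text
time: 10.95
tool_pos: [326.0, -394.0, 247.7]
tcp_rot: [179.9, -0.1, -58.4]
ft_force: [0.1, 0.7, -0.5]
finger_gap: 0.0
```

```bash
python3 - <<'E'
from bench import r,vision
from h import *
c=np.array([511.5,-98.5])
for n in("scene","side"):
    d=vision.snapshot(n);W=cloud(d);cv2.imwrite(f"pics/{n}3.png",d["pixels"][:,:,::-1])
    dx=W[...,0]-c[0];dy=W[...,1]-c[1];R=np.hypot(dx,dy);A=np.degrees(np.arctan2(dy,dx))%360
    m=(R>58)&(R<79)&(W[...,2]>117)&(W[...,2]<140)
    print(n,[np.round(np.median(W[...,2][m&(abs((A-t+180)%360-180)<30)]),1) for t in(32,122,212,302)],"panel",np.median(W[...,2][(R>20)&(R<48)]))
    q=(R<100)&(W[...,2]>118)&(W[...,2]<134);print(cv2.minEnclosingCircle(W[q][:,:2].astype(np.float32)))
    h=[(m&(abs((A-t+45)%90-45)<3)).sum() for t in range(90)];print("gap",np.argsort(h)[:6])
    a=np.load(f"{n}1.npz");df=(abs(a["pixels"].astype(int)-d["pixels"]).max(-1)>40).astype(np.uint8)*255;cv2.imwrite(f"pics/{n}df.png",np.hstack([cv2.resize(df,(400,300)),cv2.resize(d["pixels"][:,:,::-1],(400,300))]))
E
```

```text
scene [np.float64(123.4), np.float64(123.5), np.float64(123.1), np.float64(123.3)] panel 123.50772094602979
((511.73797607421875, -100.93032836914062), 91.08837890625)
gap [78 77 79 76 75 80]Traceback (most recent call last):
  File "<stdin>", line 11, in <module>
    return _nx.concatenate(arrs, 1, dtype=dtype, casting=casting)
           ~~~~~~~~~~~~~~~^^^^^^^^^^^^^^^^^^^^^^^^^^^^^^^^^^^^^^^
ValueError: all the input arrays must have same number of dimensions, but the array at index 0 has 2 dimension(s) and the array at index 1 has 3 dimension(s)
```

All four sections are level with the panel, having dropped about 7 mm, and the tub hasn't moved. I'll take one look at the scene before handing in.

View pics/scene3.png

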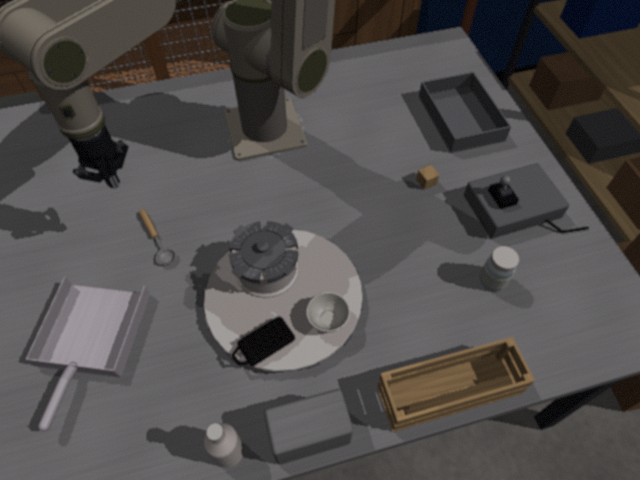

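The gripper is in free air at (105,165). The tub (263,250), bowl (327,313), mitt (263,342) and the other things are where they were at the start.

```bash
python3 - <<'E'
from bench import r,job
print(r.sense()["ft_force"]);print(job.hand_in())
E
```

```text
[0.85833798 0.50567764 0.73842915]
the job is handed in; nothing more can be done
None
```

All four rim sections are pressed home with the closed fingertips. I drew the hand clear and handed the job in at about 11 s.

- **Rim sections:** I pressed each one down until it met its hard stop; the readings at the end of each press were 6 to 13 N. In the last scene-camera depth image their tops were at 123.1–123.5 mm, level with the middle panel at 123.5 mm. They started at about 130.5 mm.
- **Tub and surroundings:** The tub's centre was within about 2–3 mm of its start, which is within measuring error, and its angle agreed to about 1°. By eye in the scene picture, the turntable, toggle and bystanders looked unchanged. The hand was in free air, with about 1 N on the wrist.
- **Check that failed:** The final script stopped on a picture-stacking error before the side-camera check and the before/after comparison could run. The final check therefore rests on the scene camera and the press forces only.

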